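Count three hex nuts out of the tipping counting tray

ROBOT

A 6-joint arm with a two-finger parallel gripper is mounted at the origin on the work surface. World frame = base frame: x ahead of the robot, y to its left, z up, the work surface at z = 0. Lengths are in mm, angles in rad, forces in N, time in s.
With the tool pointing down it reaches from about 325 to 850 mm from the base axis. Payload 15.5 kg.
Tool frame: the origin (TCP) lies midway between the tips of the shut fingers; the grasp point (between the pads) lies 19 mm behind it (arm.grip_point_offset is the distance from the TCP to the grasp point, in mm); z points along the fingers, y is the line along which they close (so a half turn about z gives the same grasp; the last joint's range is limited). The gripper opens to 91 mm and grips with 3 to 60 N. Pads are 32 mm wide; open, the fingers measure 118 mm over their backs; the gripper's body (76 mm by 178 mm) begins 60 mm behind the grasp point.
Start: joints at [-1.349, 0.494, 1.345, -0, 1.302, -0.096], TCP at [194.706, -593.899, 213.915] pointing down, gripper open.
Joint ranges: [-2.91, 2.91], [-0.82, 2.16], [0.22, 2.67], [-1.22, 4.37], [0.12, 2.79], [-3.08, 3.08]. Speed limits (rad/s): [1.89, 1.89, 2.57, 3.01, 3.01, 3.01].

INTERFACE

Orientations are given as a rotation vector (axis times angle).
In Python, from cell import arm, vision, hand_in gives the robot as it stands.
- The arm moves only by the tool send_rows, never from a script. Its argument "rows" is text: rows parted by semicolons, each of 5 numbers parted by spaces: the shift along the tool's x, y, z in m, then the turn about the tool's z in rad, then the closure, from 0 (fully open) to 1 (shut). A call has 1 to 12 rows; each row shifts and turns the commanded pose from where the row before left it, along the tool's axes as they then stand; what a row does not reach is not made up. A row lasts 1/10 s, in which the tool goes at most 50 mm and 8.59 degrees, less where a joint would pass 70% of its speed; a pose out of reach is approached as far as the arm can. A call is refused whole if a number of a shift passes 0.05 or a number of a turn 0.15, either way. A call with a gripper value outside its range is refused whole. The fingers move at their own pace and stop on an object; "newtons" is the grip in N (left out, the last holds). Time passes only in rows, so rows that do not move let the fingers close. It gives the time, the measured TCP pose, the force, the opening and the grip force at its end, in the units of the state.
- arm.observe(): the state, without advancing time (a new reading comes with each control period).
- vision.get_image(name): name is "scene" or "top"; returns a dict with "frame" (480x640x3 uint8, blue, green, red), "depth" (480x640 float32, mm along the optical axis (not along the pixel's ray), 0 where there is no reading), "mtx" (3x3 intrinsics, pixels), "D" ([k1, k2, p1, p2, k3] as OpenCV has them; the pictures are not rectified), "R" (3x3) and "t" (3): a world point X has camera coordinates R X + t. Camera axes: x right, y down, z forward; pixel columns grow to the right and rows downward; lengths in mm; the calibration is good to about 2 mm. A picture is of the moment at which its call begins.
- hand_in(): hands the job in; it is judged then, once.
The state is a dict: "clock": time; "joint_pos": joint angles; "dq": joint speeds; "joint_efforts": joint torques, N m; "eef_pos": TCP position; "tool_rot": TCP orientation; "contact_force": force on the tool from outside, world axes, zero at the start; "ft_torque": the same for the moment, N m; "gripper_width": finger opening in mm; "finger_force": force on a finger pad.
Only numpy, scipy, OpenCV 4.12 (cv2) and the standard library are available. Lean on these libraries where they do the work, as an engineer would, in place of code of your own. Each camera call takes 0.05 s, during which the arm holds its last target. There are 200 camera calls.

TASK

Sweep exactly three of the four hex nuts along the counting tray into its trough, sliding rather than lifting them and leaving everything else on the open deck and the tray level, then shut the lid fully over them. Then, with the lid kept shut, raise the ball knob to tip the tray so that the remaining nut and both link bars slide back into the stock bin, and afterwards push the knob down the other way to pour the three counted nuts into the job box. Leave the lid shut, and do not disturb the other things on the bench.

Things in the scene. Friction and masses are not known exactly. Their poses are not given: they have to be found in the camera images.
- stand: dark steel stand carrying the counting tray, fixed to the bench; origin on the bench under the middle of the tray's pivot; x along the pivot axis (away from the robot at yaw 0), y (left) from the stock-bin side to the job-box side. Two uprights under the tray at x = +-103 mm end at deck height
- gate (a point): middle of the lower edge of a fixed steel gate strip on the stand (stand x = 0, y = 152, 4 mm above the level deck), 190 mm long along x, 3 mm thick, 18 mm high: it closes the trough's outer side while the tray is level. Carried by a 12 mm square post at stand x = 141, y = 152, 189 mm tall
- tray_deck (a point): point on the deck's top face on the pivot axis, 170 mm above the bench; turns with the tray: x along the pivot, y towards the job box, z out of the deck. Smooth aluminium (pieces slide at 14 to 20 degrees), flat from y = -155 mm (open edge over the stock bin) to +145, 180 mm wide inside (x = +-90) between 5 mm end walls 18 mm high, 50 mm high beside the trough
- trough_mid (a point): middle of the trough's floor, 105 mm along y from point tray_deck; turns with the tray. The trough is the part of the flat floor from y = 62 to 145 mm that the lid covers: no step from the deck, and the gate strip stops pieces at its outer side while level. Two nuts fit one behind the other in it
- tray (a joint): tipping angle of the tray about its pivot, rad: 0 level, +0.7 (stop) tipped to the stock bin with the knob raised, -0.7 (stop) tipped to the job box with the knob pushed down, which also opens the gate since the trough's edge sinks below it. Stiff pivot (0.5 N m, slightly damped): it stays where it is left
- knob (a point): centre of the black ball knob, 28 mm across, on a 9 mm stalk from below; at x = -140, y = +110, z = +45 mm in the frame of point tray_deck, turning with the tray on an arc about the pivot; 5 to 8 N moves it. It can be pinched from above with the fingers either side along the pivot axis, so that it turns between them
- lid (a joint): opening angle of the aluminium trough lid, rad: 0 shut, 2.4 fully open (leaning outwards past upright). Its hinge has friction: it stays where it is left (about 2 N at its edge moves it)
- lid_hinge (a point): middle of the lid's hinge axis, over the trough's outer edge: y = +142, z = +46 mm in the frame of point tray_deck; axis along the tray's x. The lid is a 3 mm sheet 174 mm long, reaching 82 mm from the hinge towards the deck when shut, with a 38 mm flap hanging from its free edge: shut, the flap crosses the deck at y = 60 to 63 mm, 6 mm above it: no piece may lie there
- lid_edge (a point): middle of the lid's free edge, 82 mm from the hinge; turns with the lid. When open the sheet stands up from the hinge, its flap pointing over the deck
- stock_bin: yellow open steel tray 250 (x) x 220 (y) mm, walls 55 mm high and 4 mm thick, fixed on the bench below the deck's open edge on the right; origin at the centre of its underside
- job_box: yellow open steel tray 230 (x) x 190 (y) mm, walls 45 mm high and 4 mm thick, fixed on the bench below the trough's outer edge on the left; origin at the centre of its underside
- nut1: steel hex nut, 30 mm across flats (34.6 mm over the corners), 16 mm thick, dark bore, about 65 g, lying flat; origin at the centre of its underside, its z along the bore, its flats facing its own +x and every 60 degrees from it. All four nuts are alike and any three will do
- nut2: steel hex nut, 30 mm across flats (34.6 mm over the corners), 16 mm thick, dark bore, about 65 g, lying flat; origin at the centre of its underside, its z along the bore, its flats facing its own +x and every 60 degrees from it. All four nuts are alike and any three will do
- nut3: steel hex nut, 30 mm across flats (34.6 mm over the corners), 16 mm thick, dark bore, about 65 g, lying flat; origin at the centre of its underside, its z along the bore, its flats facing its own +x and every 60 degrees from it. All four nuts are alike and any three will do
- nut4: steel hex nut, 30 mm across flats (34.6 mm over the corners), 16 mm thick, dark bore, about 65 g, lying flat; origin at the centre of its underside, its z along the bore, its flats facing its own +x and every 60 degrees from it. All four nuts are alike and any three will do
- bar1: steel link bar, 46 x 18 x 12 mm with two small dark holes, about 65 g, long side along its x, lying flat; origin at the centre of its underside
- bar2: steel link bar, 46 x 18 x 12 mm with two small dark holes, about 65 g, long side along its x, lying flat; origin at the centre of its underside
- contactor: bystander, do not disturb: black electrical contactor 75 x 60 x 80 mm tall, origin under its centre, in front of the tray
- relay: bystander, do not disturb: small black relay 50 x 45 x 65 mm tall, origin under its centre, in front of the job box
- coil: bystander, do not disturb: copper coil on a spool, 68 mm across, 55 mm tall, origin under its centre
- button_box: bystander, do not disturb: white push-button box 70 x 110 x 62 mm tall, origin under its centre, behind the tray
- spray_can: bystander, do not disturb: spray can 54 mm across, 170 mm tall, origin under its centre, beyond the left side of the job box
- terminal_strip: bystander, do not disturb: grey terminal strip 40 x 120 x 32 mm tall, origin under its centre, beyond the right side of the stock bin
- screwdriver: bystander, do not disturb: screwdriver 170 mm long lying in front of the tray, long side along its x, under 35 mm high
Not all that is in view belongs to the job. Leave any pink look-alike of the bar1 alone.

How it is judged:
By the outcome, as a careful person would: the job done as asked, in the order asked, and still so for the second after the job is handed in, with the robot touching nothing.
It also fails if it takes over 72 s, if anything falls off the work surface, if the arm or the gripper's body presses on something with over 40 N, if the wrist force passes 120 N, or if a joint passes its speed limit or range.

## Working session

There is one attempt and no reset: what is moved stays moved. The work goes in short steps, Python scripts to look and compute and a tool call to move; the robot and the scene stay as the last step left them, time stands still between calls to the robot, and variables do not carry over. Pictures are saved under pics/ and viewed, at most 10 in all, crops included, and the job is handed in when it is done.

Besides the shell and the picture viewer there is one more tool, called as a command line: name --argument value ..., lists and objects as JSON in quotes. send_rows: Moves the arm, as the interface text tells. Its arguments: {"type":"object","properties":{"rows":{"type":"string"},"newtons":{"type":"number"}},"required":["rows"]}

```bash
ls; mkdir -p pics; python3 - <<'E'
from cell import arm, vision
import cv2,numpy as np
for n in("scene","top"):
    d=vision.get_image(n); cv2.imwrite(f"pics/{n}0.png",d["frame"]); np.savez(f"{n}0.npz",**d)
    print(n,d["R"].round(3).tolist(),d["t"].round(1).tolist(),d["mtx"].tolist())
o=arm.observe(); print(o)
E
```

```text
pics
scene [[0.472, 0.881, 0.023], [0.593, -0.299, -0.748], [-0.652, 0.367, -0.664]] [-284.5, -226.8, 1599.1] [[518.0279698315318, 0.0, 313.120836591709], [0.0, 518.0279698315318, 242.36894118134862], [0.0, 0.0, 1.0]]
top [[-0.007, -1.0, 0.023], [-0.989, 0.003, -0.148], [0.148, -0.024, -0.989]] [5.4, 582.3, 1064.7] [[497.44638547058935, 0.0, 314.05976171163746], [0.0, 497.44638547058935, 240.18776042899316], [0.0, 0.0, 1.0]]
{'clock': 0.1, 'joint_pos': array([-1.34948795e+00,  4.94126575e-01,  1.34607218e+00, -2.62693842e-05,
        1.30254047e+00, -9.54729873e-02]), 'dq': array([ 0.00092792,  0.00171573, -0.00125243,  0.00069875, -0.00125226,
       -0.00061007]), 'joint_efforts': array([ 3.04476207e-04, -8.80241704e+01, -3.82544160e+01,  7.09184166e-02,
        4.82991838e-02, -1.44330772e-05]), 'eef_pos': array([ 194.62468007, -593.54533007,  213.39345064]), 'tool_rot': array([-3.10113731e+00, -4.95351603e-01,  1.52889114e-04]), 'contact_force': array([-0.15690744,  0.17686908,  0.3687778 ]), 'ft_torque': array([0.01158015, 0.050627  , 0.0361916 ]), 'finger_force': 0.0, 'gripper_width': 91.11140829369602}
```

View pics/top0.png

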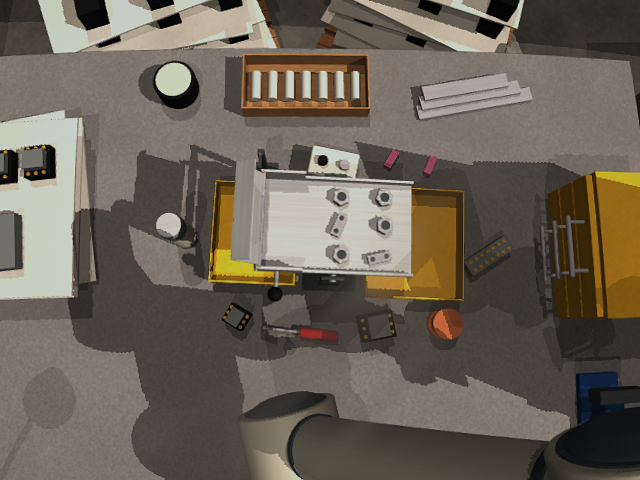

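View pics/scene0.png

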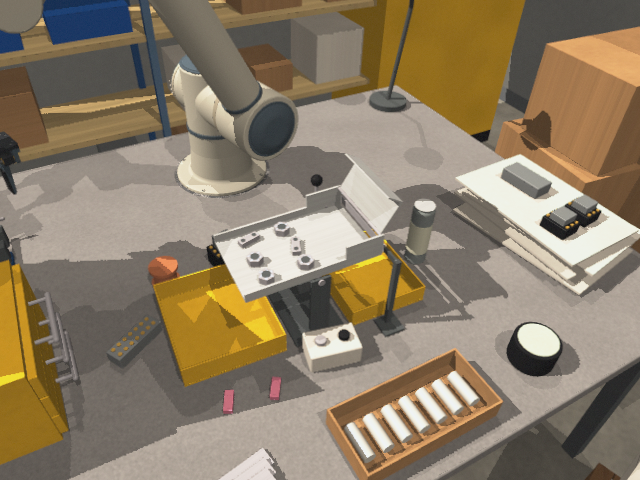

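Top view: nuts at about (340,196), (383,197), (382,225) and (340,253); bars at (338,224) and (376,257), all on the deck. The lid stands open at column 250 and the knob is at (275,294). The pink look-alikes at (392,158) and (430,165) are on the bench behind the tray, and I'll leave those alone. Next is one close crop plus the measurements.

```bash
cat >h.py <<'E'
import numpy as np,cv2
def ray(d,px,z):
    p=cv2.undistortPoints(np.array(px,float).reshape(-1,1,2),d["mtx"],d["D"]).reshape(-1,2)
    z=np.broadcast_to(z,len(p)); R,t=d["R"],np.ravel(d["t"]); c=-R.T@t
    v=np.c_[p,np.ones(len(p))]@R
    return c+v*((z-c[2])/v[:,2])[:,None]
def cloud(d):
    v,u=np.nonzero(d["depth"]); Z=d["depth"][v,u]
    p=cv2.undistortPoints(np.c_[u,v].astype(float).reshape(-1,1,2),d["mtx"],d["D"]).reshape(-1,2)
    X=(np.c_[p,np.ones(len(p))]*Z[:,None]-np.ravel(d["t"]))@d["R"]
    return X,u,v
E
python3 - <<'E'
from h import *
d=dict(np.load("top0.npz"))
f=d["frame"][145:305,220:425]
cv2.imwrite("pics/crop0.png",cv2.resize(f,None,fx=3.7,fy=3.7,interpolation=cv2.INTER_CUBIC))
print("nuts",ray(d,[(340,196),(383,197),(382,225),(340,253)],186).round(1).tolist())
print("bars",ray(d,[(338,224),(376,257)],182).round(1).tolist())
print("knob",ray(d,[(275,294)],215).round(1).tolist())
print("corners wall",ray(d,[(412,183),(412,274)],188).round(1).tolist())
for n in("top","scene"):
    d=dict(np.load(n+"0.npz")); X,u,v=cloud(d)
    m=(abs(X[:,2]-170)<4)&(X[:,0]>300)&(X[:,0]<800)&(abs(X[:,1])<300)
    P=X[m]; r=cv2.minAreaRect(P[:,:2].astype(np.float32)); print(n,m.sum(),np.median(P[:,2]),r,cv2.boxPoints(r).round(1).tolist())
    m=(X[:,2]>230)&(X[:,0]>350)&(X[:,0]<800)&(X[:,1]>0)&(X[:,1]<300)
    P=X[m]; print("lid",m.sum(),P.min(0),P.max(0)); 
    for z in range(230,310,10):
        q=P[abs(P[:,2]-z)<5]; 
        if len(q): print(z,len(q),q.min(0).round(),q.max(0).round())
    m=(abs(X[:,2]-186)<4)&(X[:,0]>400)&(X[:,0]<800)&(X[:,1]<110)&(X[:,1]>-110); print(m.sum())
E
```

```text
nuts [[648.7, -45.8, 186.0], [646.8, -130.9, 186.0], [590.6, -127.3, 186.0], [535.8, -44.1, 186.0]]
bars [[593.4, -41.3, 182.0], [528.1, -114.5, 182.0]]
knob [[456.3, 79.5, 215.0]]
corners wall [[675.0, -189.6, 188.0], [494.0, -182.9, 188.0]]
top 9039 170.4108419632698 ((612.7224731445312, 45.34722900390625), (498.3870849609375, 228.37020874023438), 76.96632385253906) [[445.29998779296875, -171.6999969482422], [667.7999877929688, -223.1999969482422], [780.2000122070312, 262.3999938964844], [557.7000122070312, 313.8999938964844]]
lid 2702 [446.54193209  69.44415918 230.00736759] [688.5470405  152.87216721 315.54027211]
230 245 [447.  69. 230.] [689. 117. 235.]
240 343 [455.  80. 235.] [686. 123. 245.]
250 91 [512. 112. 245.] [680. 128. 254.]
260 12 [511. 127. 256.] [515. 134. 265.]
270 9 [512. 133. 267.] [514. 139. 274.]
280 4 [512. 141. 276.] [513. 145. 283.]
290 362 [512. 137. 287.] [687. 153. 295.]
300 883 [512. 119. 295.] [686. 150. 305.]
996
scene 5287 169.93585041304567 ((622.49609375, 54.4169921875), (489.19439697265625, 242.87045288085938), 87.2706298828125) [[489.6000061035156, -184.10000610351562], [732.0999755859375, -195.6999969482422], [755.4000244140625, 293.0], [512.7999877929688, 304.5]]
lid 2090 [452.02235927  71.34338731 230.00142082] [688.00041102 152.80358601 312.91257627]
230 175 [452.  71. 230.] [687. 120. 235.]
240 328 [511. 109. 235.] [687. 127. 245.]
250 322 [511. 116. 245.] [687. 133. 255.]
260 329 [512. 121. 255.] [688. 139. 265.]
270 335 [512. 128. 265.] [688. 144. 275.]
280 98 [511. 134. 275.] [686. 145. 285.]
290 102 [510. 134. 285.] [686. 153. 295.]
300 192 [511. 119. 295.] [686. 145. 305.]
925
```

View pics/crop0.png

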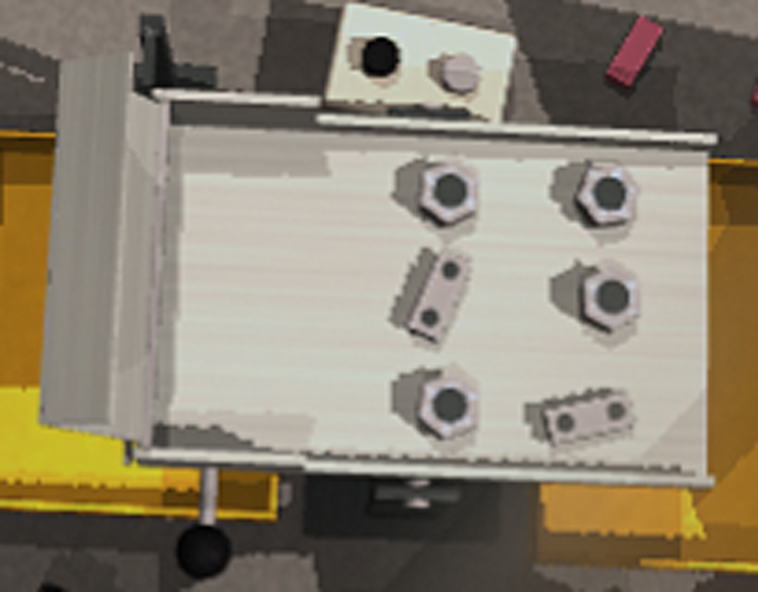

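Crop: exactly four hexagonal nuts with large dark bores and two bars with small holes lie on the deck. The knob is at the front left on its stalk. Next I'll fit the stand's pose and the piece poses.

```bash
python3 - <<'E'
from h import *
from scipy.optimize import least_squares
for n in("top","scene"):
    d=dict(np.load(n+"0.npz")); X,u,v=cloud(d)
    m=(X[:,2]>238)&(X[:,2]<292)&(X[:,0]>508)&(X[:,0]<692)&(X[:,1]>100)&(X[:,1]<160)
    P=X[m]
    for _ in range(5):
        A=np.c_[P[:,0],P[:,2],np.ones(len(P))]; c=np.linalg.lstsq(A,P[:,1],rcond=None)[0]; r=P[:,1]-A@c; P=P[abs(r)<max(1.5,2*np.std(r))]
    print(n,"lid plane y=",c.round(4),"n",len(P),"std",r.std().round(2),"x",P[:,0].min(),P[:,0].max(), "yaw",-np.degrees(np.arctan(c[0])) )
    # deck edges via depth: points z 166..174 inside
    m=(abs(X[:,2]-170)<3)&(X[:,0]>490)&(X[:,0]<700)&(X[:,1]>-200)&(X[:,1]<60); P=X[m]
    for x in(520,560,600,640,660):
        q=P[abs(P[:,0]-x)<8]; print(" x",x,"ymin",np.percentile(q[:,1],[0,1,2]).round(1),end="")
    for y in(-150,-80,-20,40):
        q=P[abs(P[:,1]-y)<8]; print(" y",y,"x",np.percentile(q[:,0],[0.5,99.5]).round(1),end="")
    print()
    m=(abs(X[:,0]-456)<25)&(abs(X[:,1]-80)<25)&(X[:,2]>203)&(X[:,2]<235); P=X[m]
    s=least_squares(lambda p:np.linalg.norm(P-p,axis=1)-14,[456,79,215],loss="soft_l1"); print(" knob",m.sum(),s.x.round(1),s.cost)
    # pieces: cluster tops
    img=np.zeros((480,640),np.uint8); m=(X[:,2]>176)&(X[:,2]<192)&(X[:,0]>512)&(X[:,0]<672)&(X[:,1]>-185)&(X[:,1]<60)
    img[v[m],u[m]]=1; k,l,st,ce=cv2.connectedComponentsWithStats(img)
    for i in range(1,k):
        if st[i,4]>60:
            mm=m&(l[v,u]==i); P=X[mm]; P=P[P[:,2]>np.percentile(P[:,2],60)-2]; rc=cv2.minAreaRect(P[:,:2].astype(np.float32))
            print(" piece",st[i,4],ce[i].round(),np.round(P.mean(0),1),"rect",np.round(rc[0],1),np.round(rc[1],1),round(rc[2],1))
E
```

```text
top lid plane y= [ -0.0388   0.6482 -17.6198] n 385 std 0.93 x 511.19141774712426 685.8652435886904 yaw 2.223660372319277
 x 520 ymin [-184.4 -181.3 -170. ] x 560 ymin [-183.9 -180.  -173.5] x 600 ymin [-187.3 -179.2 -174.6] x 640 ymin [-188.6 -180.6 -176.5] x 660 ymin [-189.4 -183.4 -177.4] y -150 x [493.6 677.4] y -80 x [495.4 679.6] y -20 x [490.7 697.9] y 40 x [510.3 685. ]
 knob 181 [456.   79.6 219.1] 73.1003939027262
 piece 220 [341. 197.] [647.9 -48.9 187.2] rect [648.3 -48.5] [32.3 29.4] 50.0
 piece 213 [384. 198.] [ 646.9 -132.6  184.2] rect [ 646.8 -132.9] [29.8 31.9] 66.4
 piece 217 [339. 225.] [591.9 -42.6 183. ] rect [592.8 -42.9] [17.8 45.2] 65.9
 piece 214 [384. 225.] [ 591.1 -132.8  183.8] rect [ 591.  -132.4] [30.4 32.1] 85.8
 piece 218 [341. 255.] [532.7 -46.6 186.6] rect [532.9 -46.9] [29.8 31.9] 22.1
 piece 210 [378. 258.] [ 526.9 -119.   179.8] rect [ 527.  -119.7] [18.  45.7] 12.2
scene lid plane y= [-0.0433  0.5907  2.264 ] n 1202 std 1.3 x 510.9821033291796 687.026338761968 yaw 2.479059128743589
 x 520 ymin [-183.4 -150.6  -93.4] x 560 ymin [-168.3 -157.7 -143.3] x 600 ymin [-154.1 -146.6 -144.2] x 640 ymin [-186.2 -160.5 -114.5] x 660 ymin [-186.7 -167.  -148. ] y -150 x [494.6 683.5] y -80 x [496.6 685.5] y -20 x [500.9 699.4] y 40 x [503.3 689.9]
 knob 118 [456.4  81.4 217.4] 80.86477033590985
 piece 157 [282. 228.] [535.4 -45.3 184.7] rect [534.6 -45.2] [29.6 32.2] 83.8
 piece 124 [249. 238.] [ 529.3 -119.4  178.5] rect [ 529.6 -119. ] [20.1 46.4] 14.7
 piece 139 [296. 245.] [595.5 -41.9 180.9] rect [594.9 -41.1] [16.6 47.9] 63.6
 piece 167 [255. 257.] [ 591.9 -132.4  182. ] rect [ 592.9 -132.4] [31.7 31.9] 20.2
 piece 189 [305. 261.] [649.3 -46.9 185.2] rect [648.9 -47.1] [29.3 33.9] 81.0
 piece 181 [266. 275.] [ 648.6 -133.1  182.2] rect [ 648.8 -133.4] [29.  32.4] 71.8
```

send_rows --rows "0 0 -0.015 -0.14 0.8; 0 0 -0.015 -0.14 0.8; 0 0 -0.015 -0.14 0.8; 0 0 -0.015 -0.14 0.8; 0 0 -0.01 -0.14 0.8; 0 0 -0.01 -0.14 0.8; 0 0 0 -0.14 0.8; 0 0 0 -0.14 0.8; 0 0 0 -0.094 0.8; 0 0 0 0 0.8"

```text
clock: 1.1
eef_pos: [194.7, -593.7, 293.6]
tool_rot: [-2.263, -2.178, -0.001]
contact_force: [0.0, -0.7, 0.2]
gripper_width: 18.6
finger_force: 0.0
```

```bash
cat >>h.py <<'E'
S=np.array([592.3,-34.2]); YAW=-0.04
def st(p):
    c,s=np.cos(YAW),np.sin(YAW); d=np.asarray(p)[...,:2]-S
    return np.c_[d[...,0]*c+d[...,1]*s, -d[...,0]*s+d[...,1]*c, np.asarray(p)[...,2]-170].round(1)
def report():
    from cell import arm
    from scipy.spatial.transform import Rotation as Rn
    o=arm.observe(); M=Rn.from_rotvec(o["tool_rot"]).as_matrix()
    print("t",round(o["clock"],1),"stand xyz",st(o["eef_pos"][None])[0],"heading err",round(np.arctan2(M[1,0],M[0,0])-(np.pi/2+YAW),4),"tilt",M[:2,2].round(3),"F",o["contact_force"].round(1),"w",round(o["gripper_width"],1),"q",o["joint_pos"].round(2))
E
python3 - <<'E'
from h import *
report()
d=dict(np.load("top0.npz")); X,u,v=cloud(d)
m=(X[:,0]>445)&(X[:,0]<500)&(X[:,1]>66)&(X[:,1]<100)&(X[:,2]>100)
Q=np.c_[st(X[m]),u[m],v[m]]
for x in range(-150,-90,5):
    q=Q[abs(Q[:,0]-x)<2.5]; 
    if len(q): print(x,len(q),"y",q[:,1].min(),q[:,1].max(),"z",np.percentile(q[:,2],[0,50,100]).round(1))
m=(X[:,2]>170)&(X[:,0]>490)&(X[:,0]<700)&(X[:,1]>-200)&(X[:,1]<60)
P=st(X[m]); 
f=dict(np.load("scene0.npz"))["frame"][150:240,270:390]
cv2.imwrite("pics/knob.png",cv2.resize(f,None,fx=5,fy=5,interpolation=cv2.INTER_CUBIC))
E
```

```text
t 1.1 stand xyz [-374.9 -574.9  123.6] heading err 0.0017 tilt [-0.     0.001] F [ 0.  -0.7  0.2] w 18.6 q [-1.35  0.43  1.23 -0.    1.48 -1.31]
-150 27 y 96.6 118.4 z [48.8 57.3 62.1]
-145 41 y 95.0 120.4 z [48.1 60.7 64.8]
-140 39 y 94.9 120.7 z [52.5 61.1 65.1]
-135 33 y 95.0 120.9 z [51.1 59.2 64.2]
-130 26 y 98.8 117.0 z [49.7 56.6 62.6]
-125 6 y 104.9 112.7 z [ 6.6 11.7 13.9]
-120 15 y 105.1 113.0 z [ 7.6 13.1 16.7]
-115 10 y 105.3 113.1 z [ 9.7 12.4 14. ]
-110 13 y 105.3 113.3 z [10.4 11.9 15. ]
-105 13 y 105.8 113.4 z [ 9.6 12.2 15.4]
-100 11 y 105.9 113.8 z [ 9.2 11.7 15. ]
-95 3 y 106.1 111.7 z [11.3 12.5 14.2]
```

View pics/knob.png

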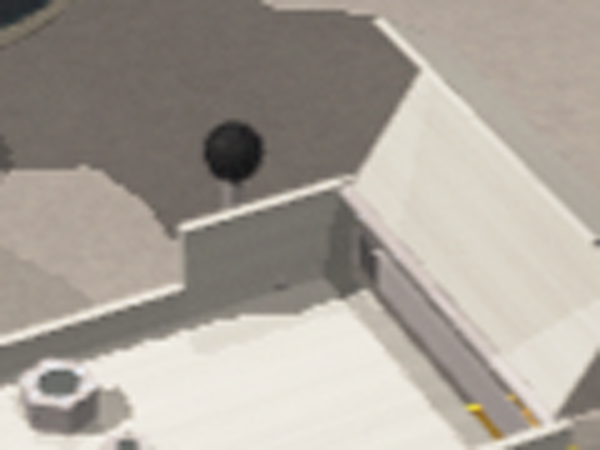

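The knob's stalk runs out horizontally from the tray wall, with its top about 12 mm above the deck, then turns up to the ball. Pinching from above will work. Moving over the tray now.

send_rows --rows "0.036 0.03 0 0 0.8; 0.036 0.03 0 0 0.8; 0.036 0.03 0 0 0.8; 0.036 0.03 0 0 0.8; 0.036 0.03 0 0 0.8; 0.036 0.03 0 0 0.8; 0.036 0.03 0 0 0.8; 0.036 0.03 0 0 0.8; 0.036 0.03 0 0 0.8; 0.036 0.03 0 0 0.8; 0.036 0.03 0 0 0.8; 0.036 0.03 0 0 0.8"

```text
clock: 2.3
eef_pos: [572.7, -174.9, 293.8]
tool_rot: [-2.269, -2.172, 0.0]
contact_force: [1.3, -1.9, 1.4]
gripper_width: 18.3
finger_force: 0.0
```

send_rows --rows "0.031 0.024 0 0 0.8; 0.031 0.024 0 0 0.8; 0.03 0.024 0 0 0.8; 0 0 0 0 0.8; 0 0 0 0 0.8"

```text
clock: 2.8
eef_pos: [647.4, -87.0, 293.3]
tool_rot: [-2.266, -2.175, 0.001]
contact_force: [-1.0, -0.9, 0.3]
gripper_width: 18.4
finger_force: 0.0
```

```bash
python3 -c "
from h import *
report()"
```

```text
t 2.8 stand xyz [ 57.1 -50.5 123.3] heading err -0.0011 tilt [-0.001  0.   ] F [-1.  -0.9  0.3] w 18.4 q [-0.22  0.48  1.15 -0.    1.51 -0.18]
```

send_rows --rows "0 0 0.03 0 0.8; 0 0 0.03 0 0.8; 0 0 0.03 0 0.8; 0 0 0.014 0 0.8; 0 0 0.009 0 0.8; 0 0 0.005 0 0.8; 0 0 0 0 0.8"

```text
clock: 3.5
eef_pos: [647.5, -87.9, 176.3]
tool_rot: [2.266, 2.176, 0.0]
contact_force: [0.1, -0.7, 0.5]
gripper_width: 18.5
finger_force: 0.0
```

send_rows --rows "0.008 0 0 0 0.8; 0.013 0 0 0 0.8; 0.013 0 0 0 0.8; 0.013 0 0 0 0.8; 0.013 0 0 0 0.8; 0.013 0 0 0 0.8; 0.013 0 0 0 0.8; 0.013 0 0 0 0.8; 0.013 0 0 0 0.8; 0.013 0 0 0 0.8; 0.009 0 0 0 0.8; 0.008 0 0 0 0.8"

```text
clock: 4.7
eef_pos: [653.0, 55.1, 175.9]
tool_rot: [2.265, 2.177, 0.0]
contact_force: [-0.0, -0.7, 0.3]
gripper_width: 18.1
finger_force: 0.2
```

```bash
python3 -c "
from h import *
from cell import vision
report()
d=vision.get_image('top'); cv2.imwrite('pics/p1.png',cv2.resize(d['frame'][145:305,220:425],None,fx=3.7,fy=3.7))"
```

```text
t 4.7 stand xyz [57.1 91.7  5.9] heading err 0.0003 tilt [ 0. -0.] F [-0.  -0.7  0.3] w 18.1 q [-0.01  0.57  1.31 -0.    1.26  0.03]
```

View pics/p1.png

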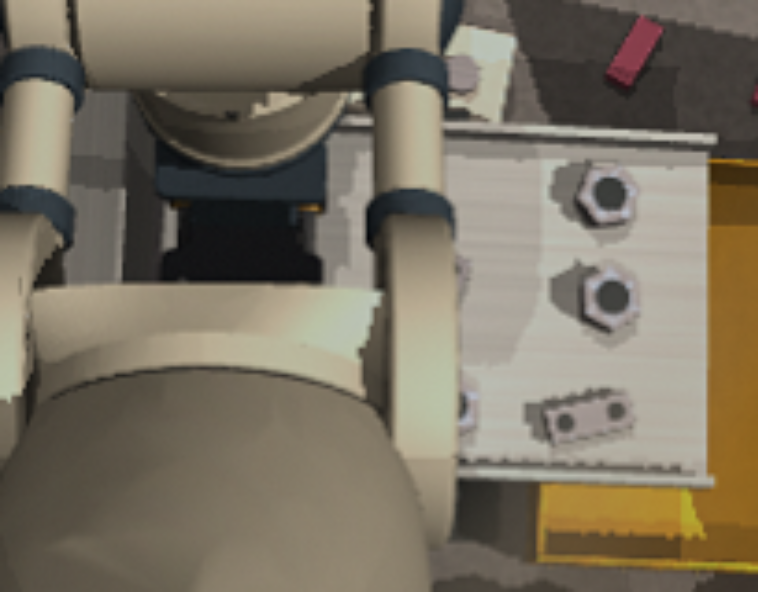

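The first nut has left its spot and the other pieces I can see are unmoved; the arm hides the trough. Next is the near nut.

send_rows --rows "-0.01 0 -0.005 0 0.8; -0.015 -0.01 -0.03 0 0.8; -0.025 -0.02 -0.025 0 0.8; -0.03 -0.03 0 0 0.8; -0.03 -0.03 0 0 0.8; -0.025 -0.02 0 0 0.8; -0.0075 -0.005 0 0 0.8; 0 0 0 0 0.8; 0 0 0 0 0.8"

```text
clock: 5.65
eef_pos: [533.0, -83.7, 236.2]
tool_rot: [2.266, 2.175, 0.001]
contact_force: [-1.1, 0.4, -0.6]
gripper_width: 18.1
finger_force: 0.0
```

```bash
python3 -c "
from h import *
from cell import vision
report()
d=vision.get_image('scene'); X,u,v=cloud(d)
img=np.zeros((480,640),np.uint8); P=st(X); m=(P[:,2]>9)&(P[:,2]<22)&(abs(P[:,0])<84)&(P[:,1]>-150)&(P[:,1]<140)
img[v[m],u[m]]=1; k,l,s,ce=cv2.connectedComponentsWithStats(img)
for i in range(1,k):
    if s[i,4]>40:
        q=P[m&(l[v,u]==i)]; print(s[i,4],ce[i].round(),q.mean(0).round(1),q.min(0),q.max(0))"
```

```text
t 5.7 stand xyz [-57.3 -51.8  66.2] heading err -0.0008 tilt [0.001 0.   ] F [-1.1  0.4 -0.6] w 18.1 q [-0.27  0.35  1.53  0.    1.26 -0.23]
138 [282. 227.] [-55.8 -14.1  14.1] [-74.3 -28.8   9.3] [-40.6   1.3  18.3]
53 [362. 238.] [ 51.7 122.4  19.4] [ 43.5 108.6  13.6] [ 58.1 137.4  21.9]
116 [296. 244.] [ 3.7 -7.2 11.1] [-19.9 -22.7   9.1] [26.5  8.4 14.1]
149 [255. 256.] [  4.  -98.5  11.8] [ -14.1 -114.2    9.1] [ 20.  -83.6  15. ]
157 [266. 274.] [ 60.4 -96.8  11.9] [  44.2 -112.4    9.2] [ 76.5 -80.   15.5]
```

send_rows --rows "0.001 0 0.025 0 0.8; 0 0 0.02 0 0.8; 0 0 0.01 0 0.8; 0 0 0.005 0 0.8; 0 0 0 0 0.8"

```text
clock: 6.2
eef_pos: [532.7, -82.2, 175.7]
tool_rot: [-2.265, -2.177, 0.0]
contact_force: [0.7, -0.3, -0.2]
gripper_width: 18.1
finger_force: 0.0
```

send_rows --rows "0.006 0 0 0 0.8; 0.012 0 0 0 0.8; 0.012 0 0 0 0.8; 0.012 0 0 0 0.8; 0.012 0 0 0 0.8; 0.012 0 0 0 0.8; 0.012 0 0 0 0.8; 0.012 0 0 0 0.8; 0.012 0 0 0 0.8; 0.012 0 0 0 0.8; 0.008 0 0 0 0.8; 0.006 0 0 0 0.8"

```text
clock: 7.4
eef_pos: [537.6, 46.2, 175.9]
tool_rot: [2.265, 2.177, -0.0]
contact_force: [-0.1, -0.2, 0.1]
gripper_width: 18.4
finger_force: 0.1
```

send_rows --rows "0.002 0 0 0 0.8; -0.01 0 -0.005 0 0.8; -0.015 0.01 -0.03 0 0.8; -0.03 0.02 -0.025 0 0.8; -0.03 0.03 0 0 0.8; -0.03 0.03 0 0 0.8; -0.03 0.018 0 0 0.8; -0.03 0.01 0 0 0.8; -0.03 0 0 0 0.8; -0.008 0 0 0 0.8; 0 0 0 0 0.8; 0 0 0 0 0.8"

```text
clock: 8.6
eef_pos: [646.7, -169.9, 236.1]
tool_rot: [-2.266, -2.176, -0.0]
contact_force: [-0.7, 1.0, 0.0]
gripper_width: 18.2
finger_force: 0.0
```

```bash
cat >pc.py <<'E'
from h import *
from cell import vision
report()
for n in("scene","top"):
    d=vision.get_image(n); X,u,v=cloud(d)
    img=np.zeros((480,640),np.uint8); P=st(X); m=(P[:,2]>7)&(P[:,2]<23)&(abs(P[:,0])<84)&(P[:,1]>-152)&(P[:,1]<140)
    img[v[m],u[m]]=1; k,l,s,ce=cv2.connectedComponentsWithStats(img)
    for i in range(1,k):
        if s[i,4]>40:
            q=P[m&(l[v,u]==i)]; print(n,s[i,4],ce[i].round(),q.mean(0).round(1),q.min(0),q.max(0))
E
python3 pc.py
```

```text
t 8.6 stand xyz [  59.8 -133.5   66.1] heading err -0.0003 tilt [-0.  0.] F [-0.7  1.   0. ] w 18.2 q [-0.35  0.54  1.2   0.    1.4  -0.31]
scene 147 [333. 213.] [-51.9 107.9  16.9] [-72.8  93.3   7.2] [-38.3 125.5  22.7]
scene 55 [362. 238.] [ 51.6 123.   19.3] [ 42.9 109.4  14.4] [ 59.3 139.2  22. ]
scene 132 [296. 245.] [ 4.1 -7.7 10.7] [-23.8 -22.    7.8] [26.9  7.7 15.6]
scene 172 [266. 275.] [ 61.1 -96.8  11.5] [  42.4 -112.3    7.1] [ 75.4 -80.3  15.5]
top 215 [273. 193.] [ 57.7 121.4  19.4] [ 39.4 104.8   7.3] [ 78.2 138.7  22.9]
top 216 [339. 225.] [ 0.3 -8.4 12.3] [-22.7 -24.6   7.7] [23.6  7.9 16.4]
top 218 [278. 251.] [-57.3 107.8  19.4] [-72.1  90.5   7.1] [-41.2 127.4  22.9]
```

send_rows --rows "0 0 0.025 0 0.8; 0 0 0.02 0 0.8; 0 0 0.01 0 0.8; 0 0 0.005 0 0.8; 0 0 0 0 0.8; 0.006 0 0 0 0.8; 0.013 0 0 0 0.8; 0.013 0 0 0 0.8; 0.013 0 0 0 0.8; 0.013 0 0 0 0.8; 0.013 0 0 0 0.8; 0.013 0 0 0 0.8"

```text
clock: 9.9
eef_pos: [650.4, -84.9, 176.0]
tool_rot: [2.265, 2.177, 0.0]
contact_force: [1.2, -0.4, 0.0]
gripper_width: 18.4
finger_force: 0.1
```

send_rows --rows "0.013 0 0 0 0.8; 0.013 0 0 0 0.8; 0.013 0 0 0 0.8; 0.013 0 0 0 0.8; 0.013 0 0 0 0.8; 0.013 0 0 0 0.8; 0.013 0 0 0 0.8; 0.01 0 0 0 0.8; 0.007 0 0 0 0.8; 0.002 0 0 0 0.8; 0 0 0 0 0.8"

```text
clock: 11.0
eef_pos: [654.8, 23.8, 175.9]
tool_rot: [-2.265, -2.177, 0.0]
contact_force: [0.4, -0.4, -0.7]
gripper_width: 18.3
finger_force: 0.0
```

send_rows --rows "-0.01 0 -0.005 0 0.9; -0.015 -0.01 -0.035 0 1; -0.03 -0.02 -0.035 0 1; -0.04 -0.03 -0.035 0 1; -0.04 0 -0.04 0 1; -0.04 0 -0.03 0 1; 0 0 0 0 1; 0 0 0 0 1"

```text
clock: 11.8
eef_pos: [593.6, -138.7, 345.5]
tool_rot: [2.267, 2.173, 0.001]
contact_force: [0.0, 0.7, -0.7]
gripper_width: 0.5
finger_force: 0.0
```

```bash
python3 pc.py
```

```text
t 11.8 stand xyz [   5.5 -104.4  175.5] heading err -0.0026 tilt [ 0.001 -0.   ] F [ 0.   0.7 -0.7] w 0.5 q [-0.33  0.38  1.18  0.    1.58 -0.28]
scene 149 [333. 213.] [-52.1 108.2  16.5] [-71.9  93.1   7.6] [-38.2 125.2  21.4]
scene 92 [250. 237.] [-59.8 -85.6   8.8] [ -74.3 -110.8    7.1] [-44.9 -65.   12.5]
scene 113 [355. 241.] [ 53.1 105.   18.1] [43.5 73.7  7.5] [ 66.  138.9  22.4]
scene 137 [296. 245.] [ 4.4 -8.  10.6] [-19.9 -23.    7.3] [26.1  7.9 15.1]
scene 161 [255. 257.] [  4.7 -98.6  11.5] [ -14.7 -113.8    7.1] [ 20.8 -83.3  15. ]
top 437 [281. 192.] [ 59.1 106.   18.9] [38.9 73.4  7.1] [ 82.5 139.3  22.9]
top 214 [339. 224.] [ 0.6 -8.6 12.4] [-22.5 -24.6   8. ] [23.7  6.4 16.2]
top 220 [278. 251.] [-57.3 108.   19.2] [-73.5  92.    7.2] [-37.7 127.5  22.8]
```

All three counted nuts are in the trough (nearest edge at y of about 73); the fourth nut and both bars are undisturbed. Now the lid: over it, then down behind it.

send_rows --rows "0.036 0 0 0 1; 0.036 -0.005 0 0 1; 0.036 0 0 0 1; 0.036 0 0 0 1; 0.036 0 0 0 1; 0.036 0 0 0 1; 0.036 0 0 0 1; 0.036 0 0 0 1; 0.036 0 0 0 1; 0 0 0 0 1; 0 0 0 0 1"

```text
clock: 13.0
eef_pos: [601.0, 188.2, 343.7]
tool_rot: [-2.262, -2.179, 0.003]
contact_force: [-0.4, -0.2, -0.3]
gripper_width: 0.2
finger_force: 0.0
```

send_rows --rows "0 0 0.03 0 1; 0 0 0.03 0 1; 0 0 0.02 0 1; 0 0 0 0 1; 0 0 0 0 1"

```text
clock: 13.5
eef_pos: [601.8, 186.4, 265.2]
tool_rot: [-2.266, -2.176, 0.001]
contact_force: [0.3, 0.6, 0.4]
gripper_width: 0.6
finger_force: 0.0
```

```bash
python3 -c "
from h import *
report()"
```

```text
t 13.5 stand xyz [  0.7 220.8  95.2] heading err -0.0005 tilt [-0. -0.] F [0.3 0.6 0.4] w 0.6 q [ 0.21  0.46  1.26 -0.    1.42  0.25]
```

send_rows --rows "-0.01 0 -0.001 0 1; -0.01 0 -0.004 0 1; -0.01 0 -0.004 0 1; -0.01 0 -0.004 0 1; -0.01 0 -0.004 0 1; -0.01 0 -0.004 0 1; -0.009 0 0 0 1; -0.009 0 0.002 0 1; -0.009 0 0.003 0 1; -0.009 0 0.003 0 1; 0 0 0 0 1"

```text
clock: 14.6
eef_pos: [597.5, 89.8, 277.0]
tool_rot: [-2.266, -2.175, 0.002]
contact_force: [0.3, 0.2, 0.0]
gripper_width: 0.4
finger_force: 0.0
```

```bash
cat >lid.py <<'E'
from h import *
from cell import vision
report()
for n in("scene","top"):
    d=vision.get_image(n); X,u,v=cloud(d); P=st(X)
    m=(abs(P[:,0])<85)&(abs(P[:,0])>45)&(P[:,1]>50)&(P[:,1]<230)&(P[:,2]>30)&(P[:,2]<145); q=P[m]
    for y in range(50,200,10):
        r=q[abs(q[:,1]-y)<5]
        if len(r)>3: print(n,y,len(r),np.percentile(r[:,2],[10,50,90]).round(1))
    m=(abs(P[:,0]+140)<16)&(abs(P[:,1]-110)<16)&(abs(P[:,2]-45)<25)
    if m.sum()>40:print(n,"knob",m.sum(),np.percentile(P[m],90,axis=0))
E
python3 lid.py
```

```text
t 14.6 stand xyz [  0.3 124.1 107. ] heading err -0.001 tilt [-0.001 -0.   ] F [0.3 0.2 0. ] w 0.4 q [ 0.05  0.41  1.31 -0.    1.42  0.09]
scene 60 10 [97.4 98.4 99.5]
scene 70 170 [ 98.  101.3 104.4]
scene 80 163 [104.4 107.6 110.7]
scene 90 159 [110.9 113.9 117.1]
scene 100 75 [115.9 117.9 120. ]
scene 110 4 [ 91.   96.8 100.8]
scene 120 7 [74.9 79.4 85.1]
scene 130 10 [61.8 65.9 72.2]
scene 140 30 [49.1 51.4 54. ]
top 70 28 [103.1 106.  108.4]
top 80 121 [107.9 110.7 113.7]
top 90 96 [113.  115.4 118.8]
top 100 27 [111.7 115.2 120.2]
top 110 31 [ 96.  101.9 107.8]
top 120 34 [80.4 86.5 92.5]
top 130 39 [63.2 69.5 76.8]
top 140 39 [52.2 55.7 60.6]
```

send_rows --rows "-0.007 0 0.005 0 1; -0.007 0 0.005 0 1; -0.006 0 0.007 0 1; -0.006 0 0.007 0 1; -0.003 0 0.006 0 1; -0.003 0 0.005 0 1; -0.002 0 0.006 0 1; -0.002 0 0.006 0 1; -0.001 0 0.004 0 1; 0 0 0 0 1; 0 0 0 0 1"

```text
clock: 15.8
eef_pos: [596.5, 54.1, 226.8]
tool_rot: [2.265, 2.177, -0.0]
contact_force: [0.0, -0.2, 0.2]
gripper_width: 0.5
finger_force: 0.0
```

```bash
python3 lid.py
```

```text
t 15.8 stand xyz [ 0.7 88.4 56.8] heading err 0.0001 tilt [ 0. -0.] F [ 0.  -0.2  0.2] w 0.5 q [-0.01  0.44  1.4  -0.    1.3   0.03]
scene 50 22 [137.3 139.9 143.9]
scene 60 267 [ 34.6  48.7 134.9]
scene 70 138 [ 52.7  54.8 139. ]
scene 80 144 [ 52.6  54.5 140.5]
scene 90 135 [ 52.1  53.8 137.9]
scene 100 119 [ 51.8  53.7 137.5]
scene 110 90 [ 51.3  52.9 138.7]
scene 120 78 [ 51.2  52.9 139.6]
scene 130 65 [50.7 52.2 54. ]
scene 140 65 [50.9 52.7 54.6]
scene knob 101 [-127.3  111.5   59. ]
top 60 20 [54.9 56.  57.8]
top 70 30 [53.9 56.  57.9]
top 80 34 [53.1 55.4 57.4]
top 90 24 [52.9 55.  57.7]
top 100 30 [52.7 54.6 56.5]
top 110 25 [51.7 53.7 55.6]
top 120 30 [51.3 53.8 55.3]
top 130 34 [51.2 53.4 54.6]
top 140 85 [52.1 54.7 57. ]
```

send_rows --rows "0 0 0.002 0 1; 0 0 0.002 0 1; 0 0 0 0 1"

```text
clock: 16.2
eef_pos: [596.3, 54.1, 222.5]
tool_rot: [-2.265, -2.176, 0.0]
contact_force: [0.5, -0.2, 0.7]
gripper_width: 0.6
finger_force: 0.0
```

```bash
python3 lid.py | grep -v "13[0-9]\.\|14[0-9]\." ; python3 -c "
from h import *
report()"
```

```text
t 16.2 stand xyz [ 0.5 88.4 52.5] heading err 0.0 tilt [-0.  0.] F [ 0.5 -0.2  0.7] w 0.6 q [-0.01  0.45  1.4   0.    1.29  0.03]
scene 130 68 [49.6 51.6 77.6]
scene 140 59 [50.8 52.7 54.2]
scene knob 95 [-128.58  110.06   60.14]
top 60 21 [51.4 52.5 54.6]
top 70 25 [50.9 52.9 54.4]
top 80 29 [51.3 52.6 54.7]
top 90 29 [50.9 52.9 54.6]
top 100 28 [50.6 52.  54.2]
top 110 27 [50.8 52.1 55. ]
top 120 26 [50.6 52.8 55.8]
top 130 32 [51.4 52.7 54.8]
top 140 91 [52.1 54.6 56.8]
t 16.3 stand xyz [ 0.6 88.4 52.7] heading err 0.0 tilt [-0.  0.] F [ 1.  -0.1 -0.4] w 0.6 q [-0.01  0.45  1.4   0.    1.29  0.03]
```

send_rows --rows "0 0 0.001 0 1; 0 0 0 0 1"

```text
clock: 16.5
eef_pos: [596.4, 54.1, 221.7]
tool_rot: [-2.265, -2.177, 0.0]
contact_force: [0.3, 0.3, -0.3]
gripper_width: 0.7
finger_force: 0.0
```

send_rows --rows "0 0 0.001 0 1; 0 0 0 0 1"

```text
clock: 16.7
eef_pos: [596.5, 54.1, 220.8]
tool_rot: [2.265, 2.177, 0.0]
contact_force: [0.0, 0.4, 1.1]
gripper_width: 0.4
finger_force: 0.4
```

```bash
python3 lid.py
```

```text
t 16.7 stand xyz [ 0.7 88.4 50.8] heading err 0.0 tilt [0. 0.] F [0.  0.4 1.1] w 0.4 q [-0.01  0.45  1.4   0.    1.29  0.03]
scene 50 37 [131.  136.4 142.3]
scene 60 251 [ 34.8  48.  143.1]
scene 70 155 [ 47.1  49.3 140.3]
scene 80 169 [ 47.7  49.4 137.6]
scene 90 143 [ 47.6  49.7 135.8]
scene 100 130 [ 48.2  49.9 137.5]
scene 110 100 [ 48.8  50.7 140.3]
scene 120 94 [ 48.8  50.8 140.6]
scene 130 64 [49.1 50.4 53.2]
scene 140 68 [49.6 52.  54.1]
scene knob 91 [-129.4  109.7   60. ]
top 60 20 [47.1 50.  52. ]
top 70 25 [48.7 50.2 51.5]
top 80 30 [48.3 50.7 52.1]
top 90 28 [47.8 49.8 51.9]
top 100 31 [49.2 50.6 52.9]
top 110 26 [50.2 51.4 52.8]
top 120 26 [49.2 51.  53.6]
top 130 31 [49.2 52.3 54. ]
top 140 96 [51.4 53.8 56.2]
```

```bash
cat >tilt.py <<'E'
from h import *
from cell import vision
def tilt(d,n,tag):
    X,u,v=cloud(d); P=st(X); X0=P
    m=(abs(P[:,0])<80)&(P[:,1]>-145)&(P[:,1]<40)&(abs(P[:,2])<6); q=P[m]
    a=np.polyfit(q[:,1],q[:,2],1); r=q[:,2]-np.polyval(a,q[:,1]); a=np.polyfit(q[abs(r)<3,1],q[abs(r)<3,2],1)
    out=[round(a[0],4)]
    m=(abs(P[:,0])<85)&(abs(P[:,0])>20)&(P[:,1]>64)&(P[:,1]<130)&(abs(P[:,2]-50)<12); q=P[m]
    if m.sum()>100:
        b=np.polyfit(q[:,1],q[:,2],1); r=q[:,2]-np.polyval(b,q[:,1]); q=q[abs(r)<3]; b=np.polyfit(q[:,1],q[:,2],1); out+=["lid slope",round(b[0],4),"z@90",round(np.polyval(b,90),1)]
    print(tag,n,"deck slope",*out)
if __name__=="__main__":
    report()
    for n in("scene","top"):
        tilt(dict(np.load(n+"0.npz")),n,"start"); tilt(vision.get_image(n),n,"now")
E
python3 tilt.py
```

```text
t 16.8 stand xyz [ 0.7 88.4 50.8] heading err 0.0 tilt [ 0. -0.] F [0.5 0.5 1.1] w 0.5 q [-0.01  0.45  1.4  -0.    1.29  0.03]
start scene deck slope 0.0289
now scene deck slope 0.0271 lid slope 0.0356 z@90 49.2
start top deck slope 0.0319
now top deck slope 0.0276 lid slope 0.0297 z@90 50.6
```

send_rows --rows "0 0 0.001 0 1; 0 0 0 0 1"

```text
clock: 17.1
eef_pos: [596.6, 54.1, 219.8]
tool_rot: [2.265, 2.176, 0.0]
contact_force: [-0.1, 1.0, 1.5]
gripper_width: 0.1
finger_force: 0.8
```

```bash
python3 tilt.py|grep -v start
```

```text
t 17.1 stand xyz [ 0.7 88.4 49.8] heading err -0.0 tilt [0. 0.] F [-0.1  1.   1.5] w 0.1 q [-0.01  0.45  1.4   0.    1.29  0.03]
now scene deck slope 0.0195 lid slope 0.0249 z@90 48.4
now top deck slope 0.0194 lid slope 0.0158 z@90 49.8
```

send_rows --rows "0 0 0.001 0 1; 0 0 0 0 1"

```text
clock: 17.4
eef_pos: [596.5, 54.1, 218.7]
tool_rot: [2.265, 2.177, 0.0]
contact_force: [0.6, 0.9, 0.9]
gripper_width: 0.2
finger_force: 0.8
```

```bash
python3 tilt.py|grep -v start
```

```text
t 17.4 stand xyz [ 0.7 88.4 48.7] heading err -0.0 tilt [0. 0.] F [0.6 0.9 0.9] w 0.2 q [-0.01  0.45  1.41  0.    1.28  0.03]
now scene deck slope 0.0102 lid slope 0.0134 z@90 47.5
now top deck slope 0.0096 lid slope 0.0187 z@90 48.6
```

The lid is shut: it is now on its stop, since the deck turns along with it. Next, over to the knob.

send_rows --rows "0 0 -0.02 0 1; 0 0 -0.03 0 0.5; 0 -0.02 -0.02 0 0.5; 0.005 -0.03 0 0 0.5; 0.005 -0.03 0 0 0.5; 0.005 -0.03 0 0 0.5; 0.006 -0.03 0 0 0.5; 0 0 0 0 0.5; 0 0 0 0 0.5"

```text
clock: 18.4
eef_pos: [457.2, 80.7, 289.0]
tool_rot: [2.265, 2.177, 0.0]
contact_force: [-0.2, 0.3, 0.2]
gripper_width: 45.5
finger_force: 0.0
```

```bash
python3 tilt.py|grep -v start; python3 - <<'E'
from h import *
from cell import vision
d=vision.get_image('scene'); X,u,v=cloud(d); P=st(X)
m=(abs(P[:,0]+140)<18)&(abs(P[:,1]-109)<18)&(abs(P[:,2]-45)<20)
from scipy.optimize import least_squares
print(m.sum(),least_squares(lambda p:np.linalg.norm(P[m]-p,axis=1)-14,[-140,109,45],loss="soft_l1").x)
E
```

```text
t 18.4 stand xyz [-139.6  109.4  119. ] heading err 0.0004 tilt [ 0. -0.] F [-0.2  0.3  0.2] w 45.5 q [ 0.05  0.19  1.61 -0.    1.34  0.09]
now scene deck slope 0.009 lid slope 0.0114 z@90 47.4
now top deck slope 0.0096 lid slope 0.0078 z@90 49.0
123 [-140.10685533  111.37993057   44.7065175 ]
```

send_rows --rows "0 0 0.03 0 0.5; 0 0 0.03 0 0.5; 0 0 0.02 0 0.5; 0 0 0.012 0 0.5; 0 0 0 0 0.5; 0 0 0 0 0.8; 0 0 0 0 0.9; 0 0 0 0 0.9; 0 0 0 0 0.9" --newtons 25

```text
clock: 19.45
eef_pos: [455.2, 80.9, 196.8]
tool_rot: [-2.263, -2.174, 0.004]
contact_force: [-12.2, 3.4, 1.0]
gripper_width: 26.3
finger_force: 25.0
```

```bash
python3 -c "
from h import *
report()
r=np.hypot(110,45);a0=np.arctan2(45,110)
for t in np.r_[-.02,np.arange(0.1,.75,.1)]: print(round(t,2),(r*np.cos(a0+t)).round(1),(r*np.sin(a0+t)).round(1))"
```

```text
t 19.4 stand xyz [-141.5  109.5   26.8] heading err -0.0001 tilt [-0.004  0.   ] F [-12.2   3.4   1. ] w 26.3 q [0.05 0.29 1.75 0.   1.11 0.09]
-0.02 110.9 42.8
0.1 105.0 55.8
0.2 98.9 66.0
0.3 91.8 75.5
0.4 83.8 84.3
0.5 75.0 92.2
0.6 65.4 99.3
0.7 55.1 105.3
```

send_rows --rows "-0.0025 -0.001 -0.006 0 0.9; -0.003 -0.001 -0.007 0 0.9; -0.003 0 -0.005 0 0.9; -0.003 0 -0.005 0 0.9; -0.0035 0 -0.005 0 0.9; -0.0035 0 -0.0045 0 0.9; -0.004 0 -0.0045 0 0.9; -0.004 0 -0.0043 0 0.9; -0.0044 0 -0.004 0 0.9; -0.0044 0 -0.0039 0 0.9; 0 0 0 0 0.9"

```text
clock: 20.55
eef_pos: [453.8, 44.8, 246.6]
tool_rot: [2.266, 2.176, -0.001]
contact_force: [-6.5, -3.0, -3.5]
gripper_width: 26.2
finger_force: 25.0
```

```bash
python3 -c "
from h import *
report()
from cell import vision
d=vision.get_image('scene'); cv2.imwrite('pics/p2.png',d['frame'][120:400,130:470])"
```

```text
t 20.6 stand xyz [-141.5   73.4   76.6] heading err -0.0003 tilt [-0. -0.] F [-6.5 -3.  -3.5] w 26.2 q [-0.03  0.22  1.69 -0.    1.23  0.01]
```

View pics/p2.png

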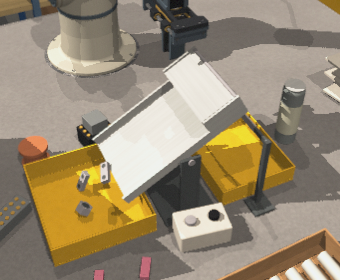

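The tray is tipped about 0.5 rad. The nut and both bars are already in the stock bin, the deck is clear and the lid is shut. I'll tip a little further, then go down the other way.

send_rows --rows "-0.0048 0 -0.0036 0 0.9; -0.0048 0 -0.0035 0 0.9; -0.005 0 -0.003 0 0.9; 0 0 0 0 0.9; 0 0 0 0 0.9; 0 0 0 0 0.9"

```text
clock: 21.2
eef_pos: [453.2, 30.1, 256.6]
tool_rot: [2.265, 2.176, -0.001]
contact_force: [-8.4, -3.5, -3.6]
gripper_width: 26.2
finger_force: 25.0
```

```bash
python3 -c "
from h import *
report()
from cell import arm
r=np.hypot(110,45);a0=np.arctan2(45,110)
p=st(arm.observe()['eef_pos'][None])[0]; z=p[2]+19-3; print('theta est',np.arctan2(z,p[1])-a0, np.hypot(z,p[1]),r)
th=np.arange(.65,-.75,-.05); y=r*np.cos(a0+th); zz=r*np.sin(a0+th)
print('; '.join(f'{a/1000:.4f} 0 {-b/1000:.4f}' for a,b in zip(np.diff(y),np.diff(zz))))"
```

```text
t 21.2 stand xyz [-141.6   58.7   86.6] heading err -0.0002 tilt [-0.    -0.001] F [-8.4 -3.5 -3.6] w 26.2 q [-0.06  0.21  1.68 -0.    1.25 -0.02]
theta est 0.6628068354523796 118.20511833249861 118.84864324004712
0.0050 0 0.0031; 0.0049 0 0.0034; 0.0047 0 0.0036; 0.0045 0 0.0039; 0.0043 0 0.0041; 0.0041 0 0.0043; 0.0039 0 0.0045; 0.0037 0 0.0047; 0.0034 0 0.0049; 0.0032 0 0.0050; 0.0029 0 0.0052; 0.0027 0 0.0053; 0.0024 0 0.0054; 0.0021 0 0.0056; 0.0018 0 0.0057; 0.0015 0 0.0057; 0.0013 0 0.0058; 0.0010 0 0.0059; 0.0007 0 0.0059; 0.0004 0 0.0059; 0.0001 0 0.0059; -0.0002 0 0.0059; -0.0005 0 0.0059; -0.0008 0 0.0059; -0.0011 0 0.0058; -0.0014 0 0.0058; -0.0017 0 0.0057
```

send_rows --rows "0.005 0 0.003 0 0.9; 0.005 0 0.0035 0 0.9; 0.0047 0 0.0036 0 0.9; 0.0045 0 0.0039 0 0.9; 0.0043 0 0.0041 0 0.9; 0.0041 0 0.0043 0 0.9; 0.0039 0 0.0045 0 0.9; 0.0037 0 0.0047 0 0.9; 0.0034 0 0.0049 0 0.9; 0.0032 0 0.005 0 0.9; 0.0029 0 0.0052 0 0.9; 0.0027 0 0.0053 0 0.9"

```text
clock: 22.4
eef_pos: [455.2, 78.3, 204.8]
tool_rot: [-2.265, -2.176, -0.001]
contact_force: [-10.2, 2.2, 4.2]
gripper_width: 26.4
finger_force: 25.0
```

send_rows --rows "0.0024 0 0.0054 0 0.9; 0.0021 0 0.0056 0 0.9; 0.0018 0 0.0057 0 0.9; 0.0015 0 0.0057 0 0.9; 0.0013 0 0.0058 0 0.9; 0.001 0 0.0059 0 0.9; 0.0007 0 0.0059 0 0.9; 0.0004 0 0.0059 0 0.9; 0 0 0.0059 0 0.9; 0 0 0.0059 0 0.9"

```text
clock: 23.4
eef_pos: [455.7, 89.5, 146.9]
tool_rot: [-2.265, -2.176, -0.001]
contact_force: [-9.0, 1.7, 3.2]
gripper_width: 26.4
finger_force: 25.0
```

send_rows --rows "-0.0005 0 0.0059 0 0.9; -0.0008 0 0.0059 0 0.9; -0.001 0 0.0058 0 0.9; -0.0014 0 0.0058 0 0.9; 0 0 0 0 0.9; 0 0 0 0 0.9; 0 0 0 0 0.9; 0 0 0 0 0.9"

```text
clock: 24.2
eef_pos: [455.5, 85.7, 123.3]
tool_rot: [-2.265, -2.176, 0.0]
contact_force: [-7.5, 3.4, -6.4]
gripper_width: 26.5
finger_force: 25.0
```

```bash
python3 -c "
from h import *
report()
from cell import vision,arm
p=st(arm.observe()['eef_pos'][None])[0]; z=p[2]+16; print('theta',np.arctan2(z,p[1])-np.arctan2(45,110))
d=vision.get_image('scene'); cv2.imwrite('pics/p3.png',cv2.resize(d['frame'][150:390,130:450],None,fx=2,fy=2))"
```

```text
t 24.2 stand xyz [-141.5  114.3  -46.7] heading err -0.0001 tilt [-0.001  0.   ] F [-7.5  3.4 -6.4] w 26.5 q [0.06 0.4  1.84 0.   0.9  0.1 ]
theta -0.650717221851108
```

View pics/p3.png

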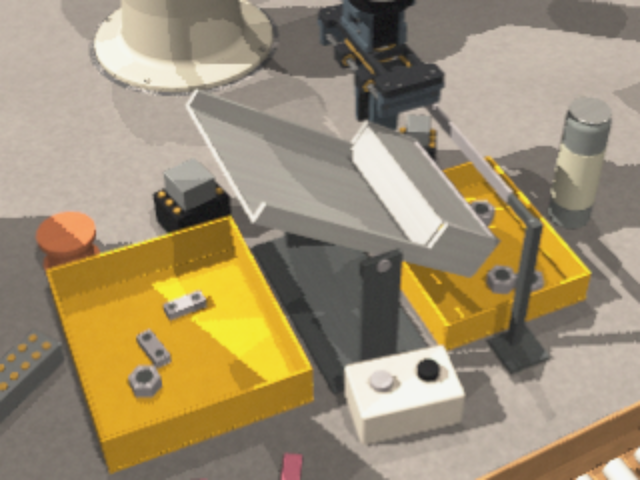

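Three nuts are in the job box, at (482,210), (502,278) and about (535,280). The nut and both bars are in the stock bin, and the flap still sits at the deck. Releasing the knob and withdrawing upward.

send_rows --rows "0 0 0 0 0.55; 0 0 0 0 0.55; 0 0 0 0 0.55; 0 0 -0.02 0 0.55; 0 0 -0.04 0 0.55; 0 -0.02 -0.05 0 0.55; 0 -0.03 -0.05 0 0.55; 0 -0.03 -0.05 0 0.55; -0.04 -0.01 -0.03 0 0.55; -0.04 0 0 0 0.55; -0.04 0 0 0 0.55; -0.04 0 0 0 0.55"

```text
clock: 25.45
eef_pos: [369.6, -71.8, 345.5]
tool_rot: [2.263, 2.175, 0.002]
contact_force: [0.2, 0.4, -0.1]
gripper_width: 41.4
finger_force: 0.0
```

send_rows --rows "-0.04 0 0 0 0.55; -0.04 0 0 0 0.55; -0.04 0 0 0 0.55; -0.04 0 0 0 0.55; 0 0 0 0 0.55; 0 0 0 0 0.55"

```text
clock: 26.05
eef_pos: [363.1, -230.8, 344.7]
tool_rot: [2.267, 2.174, 0.0]
contact_force: [-0.3, 0.6, 0.2]
gripper_width: 41.2
finger_force: 0.0
```

```bash
python3 - <<'E'
from h import *
report()
from cell import vision
d=vision.get_image('top'); cv2.imwrite('pics/p4.png',cv2.resize(d['frame'][140:345,150:500],None,fx=2.2,fy=2.2))
for n in("top","scene"):
    X,u,v=cloud(vision.get_image(n)); P=st(X)
    for x0,x1 in((-80,-30),(30,80)):
        q=P[(P[:,0]>x0)&(P[:,0]<x1)&(P[:,1]>-170)&(P[:,1]<180)&(P[:,2]>-150)]
        c,s=np.cos(.66),np.sin(.66); L=np.c_[q[:,0],q[:,1]*c-q[:,2]*s,q[:,1]*s+q[:,2]*c]
        print(n,x0,[(y,len(r),np.median(r).round(1)) for y in range(-140,150,20) for r in [L[abs(L[:,1]-y)<6][:,2]] if len(r)>5])
E
```

```text
t 26.1 stand xyz [-221.2 -205.6  174.7] heading err -0.002 tilt [ 0. -0.] F [-0.3  0.6  0.2] w 41.2 q [-0.71  0.09  1.57  0.    1.48 -0.66]
top -80 [(-140, 163, np.float64(-3.1)), (-120, 158, np.float64(-2.5)), (-100, 156, np.float64(-1.7)), (-80, 145, np.float64(-1.0)), (-60, 145, np.float64(-1.6)), (-40, 139, np.float64(-0.9)), (-20, 129, np.float64(-0.3)), (0, 125, np.float64(0.5)), (20, 127, np.float64(0.7)), (40, 125, np.float64(1.1)), (60, 490, np.float64(28.6)), (80, 121, np.float64(49.8)), (100, 141, np.float64(50.9)), (120, 122, np.float64(51.2)), (140, 94, np.float64(52.7))]
top 30 [(-140, 153, np.float64(-2.9)), (-120, 149, np.float64(-2.3)), (-100, 140, np.float64(-1.8)), (-80, 139, np.float64(-0.8)), (-60, 137, np.float64(-0.4)), (-40, 131, np.float64(-0.2)), (-20, 120, np.float64(-0.5)), (0, 117, np.float64(-0.0)), (20, 123, np.float64(0.8)), (40, 114, np.float64(1.4)), (60, 467, np.float64(28.7)), (80, 112, np.float64(49.9)), (100, 139, np.float64(51.2)), (120, 104, np.float64(51.1)), (140, 83, np.float64(52.7))]
scene -80 [(-140, 61, np.float64(-4.1)), (-120, 51, np.float64(-3.3)), (-100, 49, np.float64(-2.6)), (-80, 48, np.float64(-2.2)), (-60, 50, np.float64(-1.2)), (-40, 38, np.float64(-1.0)), (-20, 42, np.float64(-0.4)), (0, 45, np.float64(0.0)), (20, 76, np.float64(-0.5)), (40, 42, np.float64(1.3)), (60, 329, np.float64(27.0)), (80, 39, np.float64(49.7)), (100, 40, np.float64(50.6)), (120, 64, np.float64(52.4)), (140, 42, np.float64(52.2))]
scene 30 [(-140, 65, np.float64(-3.8)), (-120, 34, np.float64(-3.2)), (-100, 36, np.float64(-2.8)), (-80, 32, np.float64(-2.4)), (-60, 32, np.float64(-1.5)), (-40, 35, np.float64(-1.2)), (-20, 31, np.float64(-0.6)), (0, 41, np.float64(-0.2)), (20, 70, np.float64(-156.7)), (40, 28, np.float64(1.0)), (60, 370, np.float64(29.1)), (80, 36, np.float64(50.0)), (100, 47, np.float64(50.6)), (120, 71, np.float64(51.7)), (140, 113, np.float64(-50.7))]
```

View pics/p4.png

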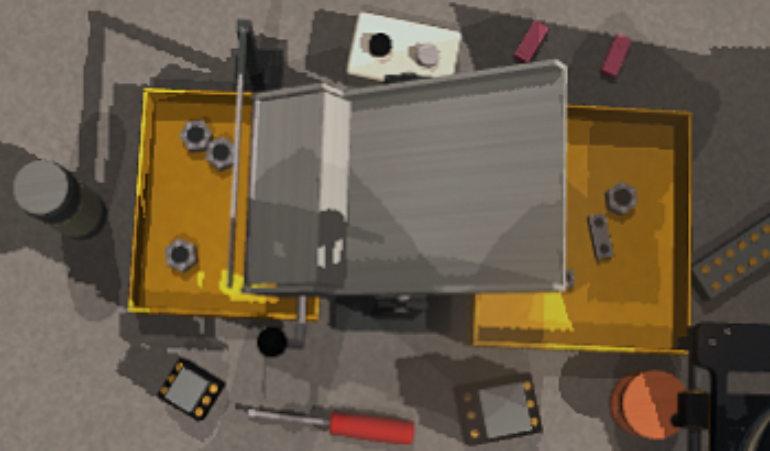

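The lid is parallel to the deck, so it is shut. Three nuts lie in the job box and one nut with both bars in the stock bin. The bystanders look undisturbed and the arm is clear, so I'm handing in.

```bash
python3 -c "
from cell import hand_in
print(hand_in())"
```

```text
the job is handed in; nothing more can be done
None
```

The job is handed in at about 26 s. The three counted nuts are in the job box, the fourth nut and both bars are in the stock bin, the lid is shut, and the other things on the bench look undisturbed. Pressing the lid shut tipped the tray about 0.02 rad towards the job box, before the knob was raised.

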